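# Hang the ring holder on the water bath and load the flask weight rings

### The arm

A 6-joint arm with a two-finger parallel gripper is mounted at the origin on a cart in front of the work surface, level with it; the furniture and walls round the work are solid. World frame = base frame: x ahead of the robot, y to its left, z up, the work surface at z = 0. Lengths are in m, angles in rad, forces in N, time in s.
With the tool pointing down it reaches from about 0.275 to 0.825 m from the base axis. Payload 4.9 kg.
Tool frame: the origin (TCP) lies midway between the tips of the shut fingers; the grasp point (between the pads) lies 19 mm behind it (grip_point_offset is the distance from the TCP to the grasp point, in m); z points along the fingers, y is the line along which they close (so a half turn about z gives the same grasp; the last joint's range is limited). The gripper opens to 85 mm and grips with 20 to 120 N. Pads are 22 mm wide; open, the fingers measure 114 mm over their backs; the gripper's body (76 mm by 85 mm) begins 54 mm behind the grasp point. The pads swing forward as they close: fully open they stand 13 mm farther back than shut.
Start: joints at [-1.244, 0.326, -0.193, 1.052, 0, 1.437], TCP at [0.245, -0.493, 0.231] pointing down, gripper open.
Joint ranges: [-2.65, 2.65], [-0.97, 1.79], [-1.3, 1.35], [-1.93, 2.1], [-1.47, 1.37], [-3.14, 3.14]. Speed limits (rad/s): [2.57, 2.57, 3.14, 3.14, 3.14, 3.14].

### API

Orientations are given as a rotation vector (axis times angle).
In Python, from cell import * gives the robot as it stands. Calls block until the motion is done:
- movep(position, orientation): joint-space move of the TCP to a pose.
- move_l(position, velocity=0.15, rot=None, until_force=None): straight line of the TCP; rot=None keeps the orientation; velocity is the mean speed in m/s. With until_force (N) it stops when the force on the tool has changed by that much, and returns True; else False.
- set_joints(angles): joint-space move.
- let_go() and grab(newtons=None): open the fingers fully, or close them until they stop; newtons is the grip in N (None keeps the last).
- sleep(seconds).
- ik(position, orientation): joint angles nearest the present ones, or None.
- get_state(): the state.
- grab_frame(name): name is "side" or "top"; returns a dict with "img" (400x640x3 uint8, red, green, blue), "fx", "fy", "cx", "cy" (pixels), "k1" (the pictures are not rectified: a ray, as slopes to the right and down, at radius r is drawn at 1 + k1 r^2 times it, then the intrinsics apply), "cam_to_world" (4x4, takes a point from camera to world coordinates). Camera axes: x right, y down, z forward; pixel columns grow to the right and rows downward; lengths in m; the calibration is good to about 2 mm. A picture is of the moment at which its call begins. There is no depth.
A pose or a line that the arm cannot do raises MotionError and nothing moves.
- sign_off(): hands the job in; it is judged then, once.
Trained networks look in the newest picture that a camera, given by its name, has taken for a name from the list of things; names that differ only in an ending like _2 or _b are one class to them, and where a whole thing is asked for, a point or a joint stands for the part that bears it (a point fixed in the world has none). Each returns a list of dicts, best first, with "score" (0 to 1); they miss things now and then, are a little off and sometimes report something else, mostly with a low value. They report only what shows in the picture. A call takes as long as a camera call. They do not tell look-alikes from the thing itself.
- spot_in(camera, name): "centre" ([column, row] in pixels, amid what is visible of it).
- silhouettes(camera, name): "mask" (400x640 bool, what is visible of it) and "centre" ([column, row] in pixels, amid what is visible of it).
- tip_of(camera, name): "centre" ([column, row] in pixels: a listed point, or the origin of a listed thing).
The state is a dict: "clock": time; "q": joint angles; "joint_velocities": joint speeds; "tau": joint torques, N m; "position": TCP position; "eef_rot": TCP orientation; "contact_force": force on the tool from outside, world axes, zero at the start; "wrist_torque": the same for the moment, N m; "finger_gap": opening from 0.0 (shut) to 1.0 (fully open); "grasp_force": force on a finger pad.
Only numpy, scipy, OpenCV 4.12 (cv2) and the standard library are available. Lean on these libraries where they do the work, as an engineer would, in place of code of your own. Each camera call takes 0.05 s, during which the arm holds its last target. There are 200 camera calls.

### The job

Hang the blue ring holder by its two hooks over the front rim of the empty water bath (the long tank wall towards the robot), spindle outside the tank, and let go of it. Then thread the three flask weight rings onto its spindle, biggest at the bottom, then the middle one, then the smallest, lowering each down until it rests rather than dropping it. Leave the holder hanging steadily with all three rings flat on it, and do not disturb the other things on the worktop.

Things in the scene. Friction and masses are not known exactly. Their poses are not given: they have to be found in the camera images.
- bath: Empty water bath, fixed: steel tank 160 (x) x 200 (y) x 110 mm high, open on top, walls 6 mm, with a white control housing (60 mm wide, 100 mm high, display and dial) on its left end (+y). Origin: centre of the tank's underside; x points from the front wall to the back wall (front: the 200 mm wall towards the robot).
- bath_rim (a point): Point on top of the bath's front wall, at mid-length and mid-thickness of the wall, 110 mm above the worktop; axes as the bath's (x inwards across the wall, y along the wall).
- ring_holder: Blue hook-on ring holder, loose, about 250 g, stands upright at the start. Shelf x -40 to +44, y +-40, 6 mm thick; on it a square steel spindle 14 x 14 mm (sides along x, y; straight to 70 mm high), by which it can be carried. Back plate x 39 to 44, y +-40, 75 mm high, with two hooks reaching to +x at its top. Origin: shelf underside below the spindle; z up the spindle, x to the hooks.
- hook_seat (a point): Ceiling of the hooks' slot, midway between them, at (48.5, 0, 70) mm in the holder's frame; lies on the rim when hung. Hooks 16 mm wide at y +-28. Slot 9.5 mm wide in x, flared to about 16 mm at its mouth; inner legs reach 25 mm below the seat. Hung and let go, the holder leans outwards about 0.06 rad.
- spindle_tip (a point): Top end of the holder's spindle, at (0, 0, 76) mm in the holder's frame.
- ring_large: Flask weight ring, vinyl coated, red, the largest, flat, 20 mm high, outer diameter 66 mm, round hole 28 mm through the middle, 220 g nominal (may differ by a quarter). Lies flat on the worktop at the start. Origin: centre of its underside, z up along the hole.
- ring_medium: Flask weight ring, vinyl coated, yellow, the middle size, flat, 20 mm high, outer diameter 56 mm, round hole 28 mm through the middle, 160 g nominal (may differ by a quarter). Lies flat on the worktop at the start. Origin: centre of its underside, z up along the hole.
- ring_small: Flask weight ring, vinyl coated, green, the smallest, flat, 20 mm high, outer diameter 46 mm, round hole 28 mm through the middle, 100 g nominal (may differ by a quarter). Lies flat on the worktop at the start. Origin: centre of its underside, z up along the hole.
- flask_t25_0: Bystander: flat culture flask, blue cap, 48 x 101 x 25 mm. Origin: centre of its underside.
- dish_0: Bystander: petri dish with pink filling, 62 mm across, 14 mm high. Origin: centre of its underside.
- tube_rack: Bystander: orange micro tube rack, 66 x 142 x 47 mm. Origin: centre of its underside.
- marker_0: Bystander: white marker with black cap, 12 x 139 x 14 mm, lying near the front edge. Origin: centre of its underside.
Things that resemble listed ones, but are neither listed nor needed, are in the scene too. Several things have the shape of the ring_small; the one meant has the colours described above.

How it is judged:
By the outcome, as a careful person would: the job done as asked, in the order asked, and still so for the second after the job is handed in, with the robot touching nothing.
It also fails if it takes over 72 s, if anything falls off the work surface, if the arm or the gripper's body presses on something with over 40 N, if the wrist force passes 120 N, or if a joint passes its speed limit or range.

## Working session

There is one attempt and no reset: what is moved stays moved. The work goes in short steps, each a Python script; the robot and the scene stay as the last script left them, time stands still between calls to the robot, and variables do not carry over. Pictures are saved under pics/ and viewed, at most 10 in all, crops included, and the job is handed in when it is done.

```bash
mkdir -p pics; ls
cat > h.py <<'E'
from cell import *
import numpy as np, cv2
def ray(f,px):
    k=f["k1"]; d=np.array([(px[0]-f["cx"])/f["fx"],(px[1]-f["cy"])/f["fy"]]); u=d.copy()
    for _ in range(20): u=d/(1+k*(u@u))
    T=np.array(f["cam_to_world"]); return T[:3,3],T[:3,:3]@np.array([u[0],u[1],1.])
def on_z(f,px,z):
    o,d=ray(f,px); return o+d*(z-o[2])/d[2]
def proj(f,P):
    T=np.array(f["cam_to_world"]); c=T[:3,:3].T@(np.array(P)-T[:3,3]); u=c[:2]/c[2]; u=u*(1+f["k1"]*(u@u))
    return np.array([u[0]*f["fx"]+f["cx"],u[1]*f["fy"]+f["cy"]])
def tri(fa,a,fb,b):
    A=[];r=[]
    for f,p in((fa,a),(fb,b)):
        o,d=ray(f,p); d=d/np.linalg.norm(d); M=np.eye(3)-np.outer(d,d); A.append(M); r.append(M@o)
    return np.linalg.lstsq(np.vstack(A),np.hstack(r),rcond=None)[0]
def save(f,n): cv2.imwrite("pics/"+n,f["img"][:,:,::-1])
E
python3 - <<'E'
from h import *
np.set_printoptions(precision=4,suppress=True)
ft=grab_frame("top"); fs=grab_frame("side"); save(ft,"t0.png"); save(fs,"s0.png")
for c,f in(("top",ft),("side",fs)):
    print(c,f["fx"],f["k1"],np.array(f["cam_to_world"])[:3])
    for n in["bath_rim","hook_seat","spindle_tip","ring_holder","ring_large","ring_medium","ring_small"]:
        print(n,[(np.round(d["centre"],1).tolist(),round(d["score"],2)) for d in tip_of(c,n)[:5]])
print(get_state())
E
```

```text
pics
top 426.4164099406927 0.03908003608087598 [[ 0.0139 -0.9975  0.07    0.453 ]
 [-0.9995 -0.0119  0.0297 -0.1132]
 [-0.0288 -0.0704 -0.9971  1.2775]]
bath_rim [([203.0, 217.9], 0.55)]
hook_seat [([201.5, 219.3], 0.83), ([247.5, 154.4], 0.25)]
spindle_tip [([199.3, 239.7], 0.63)]
ring_holder [([207.5, 234.5], 0.74)]
ring_large [([319.6, 233.0], 0.67), ([259.5, 260.3], 0.55)]
ring_medium [([406.1, 236.1], 0.66)]
ring_small [([300.9, 190.1], 0.67), ([365.1, 231.5], 0.66), ([388.9, 210.2], 0.41)]
side 481.7985313240038 0.019648967645703175 [[-0.9855 -0.069   0.1548  0.3536]
 [-0.1694  0.4252 -0.8891  1.0294]
 [-0.0045 -0.9025 -0.4308  0.6433]]
bath_rim [([279.9, 238.1], 0.56)]
hook_seat [([331.3, 287.1], 0.57)]
spindle_tip [([354.3, 286.0], 0.65)]
ring_holder [([350.6, 318.1], 0.86)]
ring_large [([358.7, 238.6], 0.76)]
ring_medium [([372.0, 196.9], 0.74), ([354.8, 287.5], 0.61), ([382.3, 179.7], 0.37)]
ring_small [([364.2, 214.5], 0.73), ([344.5, 199.0], 0.72), ([284.1, 236.5], 0.45)]
{'clock': 0.8, 'q': array([-1.2442,  0.3262, -0.1926,  1.052 , -0.    ,  1.4366]), 'joint_velocities': array([ 0.0011, -0.001 ,  0.0008,  0.0008,  0.0005,  0.0006]), 'tau': array([ -0.0008, -44.3273,  26.2746,   0.0009,   0.0001,   0.    ]), 'position': array([ 0.2446, -0.4927,  0.2313]), 'eef_rot': array([3.0585, 0.7174, 0.    ]), 'contact_force': array([-0.6089,  0.4026, -0.1376]), 'wrist_torque': array([-0.0087,  0.0186, -0.0429]), 'grasp_force': 0.0, 'finger_gap': 1.0040113611147243}
```

View pics/t0.png

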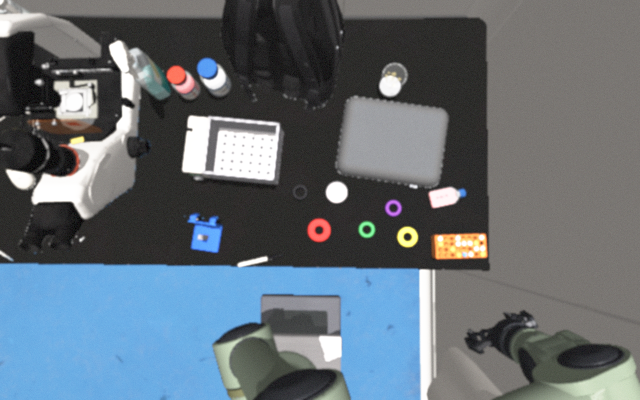

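View pics/s0.png

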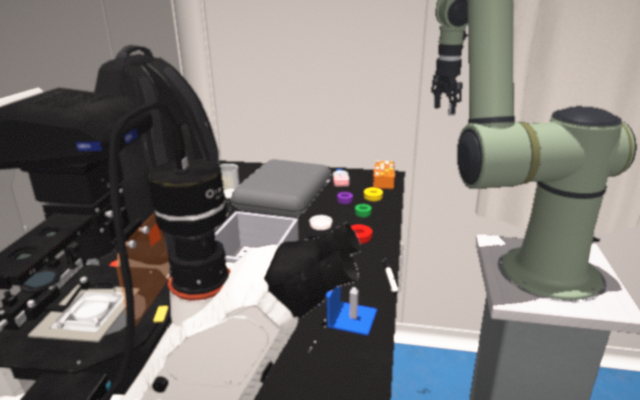

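Top view: the holder is at (205,236) and the bath's front wall at row ~180, columns 207-283. The ring candidates are red (319,230), yellow (407,237), green (367,229), purple (393,208) and a thin black one (300,190). Only the green at (367,229) fits ring_small by colour, and I'll check that in an enlarged crop.

Run:
```python
from h import *
np.set_printoptions(precision=4,suppress=True)
ft=grab_frame("top")
c=ft["img"][105:275,175:435]; cv2.imwrite("pics/crop0.png",cv2.resize(c,None,fx=3,fy=3,interpolation=cv2.INTER_CUBIC)[:,:,::-1])
hsv=cv2.cvtColor(ft["img"],cv2.COLOR_RGB2HSV)
def blob(px,r=18):
    m=np.zeros(hsv.shape[:2],np.uint8); x,y=map(int,px); s=np.s_[y-r:y+r,x-r:x+r]
    m[s]=((hsv[s][...,1]>110)&(hsv[s][...,2]>60)); pts=np.argwhere(m)[:,::-1].astype(np.float32)
    return cv2.minEnclosingCircle(pts),cv2.fitEllipse(cv2.convexHull(pts)),pts.mean(0)
for n,p in(("red",(319,230)),("yel",(407,237)),("grn",(367,229))):
    (ce,r),e,m=blob(p); print(n,ce,r,e[0],m,on_z(ft,e[0],.015),on_z(ft,m,.015))
for n in["bath","ring_holder"]:
    for cam in["top"]:
        for d in silhouettes(cam,n)[:1]:
            pts=np.argwhere(d["mask"])[:,::-1].astype(np.float32); print(n,d["score"],len(pts),cv2.boxPoints(cv2.minAreaRect(pts)).tolist())
```

```text
red (318.6764831542969, 229.6764678955078) 12.763924598693848 (318.6246032714844, 229.69830322265625) [318.6881 229.7588] [ 0.4605 -0.0896  0.015 ] [ 0.4603 -0.0898  0.015 ]
yel (407.0847473144531, 236.53390502929688) 11.190469741821289 (407.05462646484375, 236.5745849609375) [407.0428 236.681 ] [ 0.4441 -0.3488  0.015 ] [ 0.4438 -0.3488  0.015 ]
grn (366.4142761230469, 229.35714721679688) 8.748104095458984 (366.41876220703125, 229.31283569335938) [366.433  229.3763] [ 0.4636 -0.2303  0.015 ] [ 0.4634 -0.2303  0.015 ]
bath 0.57 5824 [[182.25294494628906, 178.95330810546875], [186.31910705566406, 113.89495849609375], [283.37750244140625, 119.96112060546875], [279.31134033203125, 185.01947021484375]]
ring_holder 0.84 823 [[185.51100158691406, 246.92665100097656], [190.5501251220703, 213.33253479003906], [222.92176818847656, 218.1882781982422], [217.8826446533203, 251.7823944091797]]
```

View pics/crop0.png

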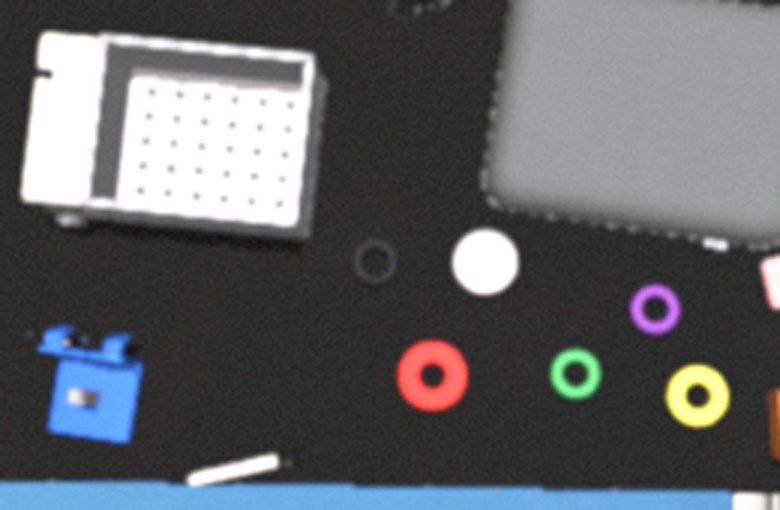

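The crop shows the green ring clearly at (366,229). The purple one at (393,208) and the black one at (300,190) are look-alikes. The front rim's outer edge runs from about (205,174) to (276,181). Next I'll measure the rim and fit the holder pose.

```bash
cat >> h.py <<'E'
from scipy.optimize import minimize
from scipy.spatial.transform import Rotation as R
BOX=[(-.04,.044,-.04,.04,0,.006),(.039,.044,-.04,.04,0,.075),(.039,.058,-.036,-.020,.070,.075),(.039,.058,.020,.036,.070,.075),(.0535,.058,-.036,-.020,.045,.075),(.0535,.058,.020,.036,.045,.075),(-.007,.007,-.007,.007,0,.076)]
def hT(x,y,z,yaw,lean=0):
    T=np.eye(4); T[:3,:3]=(R.from_euler('z',yaw)*R.from_euler('y',-lean)).as_matrix(); T[:3,3]=x,y,z; return T
def render(f,T,S=4):
    m=np.zeros((400*S,640*S),np.uint8)
    for a in BOX:
        P=np.array([[x,y,z] for x in a[:2] for y in a[2:4] for z in a[4:]])@T[:3,:3].T+T[:3,3]
        q=np.array([proj(f,p) for p in P])*S+S/2
        cv2.fillConvexPoly(m,cv2.convexHull(q.astype(np.int32)),1)
    return cv2.resize(m.astype(np.float32),(640,400),interpolation=cv2.INTER_AREA)
def bluemask(f,near,r=40):
    h=cv2.cvtColor(f["img"],cv2.COLOR_RGB2HSV); m=((h[...,0]>100)&(h[...,0]<125)&(h[...,1]>120)&(h[...,2]>70)).astype(np.uint8)
    k=np.zeros_like(m); x,y=map(int,near); k[y-r:y+r,x-r:x+r]=1; m=m*k
    n,l,s,c=cv2.connectedComponentsWithStats(m); i=1+np.argmax(s[1:,4]); m=(cv2.dilate((l==i).astype(np.uint8),np.ones((3,3)))&m)
    return cv2.morphologyEx(m,cv2.MORPH_CLOSE,np.ones((7,7))).astype(np.float32)
E
python3 - <<'E'
from h import *
np.set_printoptions(precision=4,suppress=True)
ft=grab_frame("top"); fs=grab_frame("side")
print("tip",tri(ft,(199.3,239.7),fs,(354.3,286)),"tip2",tri(ft,(202.7,237),fs,(354.3,286)))
g=cv2.cvtColor(ft["img"],cv2.COLOR_RGB2GRAY).astype(float)
P=[]
for c in range(212,273):
    r0=173.5+(c-205)*7/71
    rr=np.arange(int(r0)-4,int(r0)+8); v=g[rr,c]; th=(v.max()+v.min())/2
    i=max(j for j in range(len(v)-1) if v[j]>=th>v[j+1]) if any((v[:-1]>=th)&(v[1:]<th)) else None
    if i is not None: P.append(on_z(ft,(c,rr[i]+(v[i]-th)/(v[i]-v[i+1])),.11)[:2])
P=np.array(P); k=np.polyfit(P[:,1],P[:,0],1); res=P[:,0]-np.polyval(k,P[:,1]); ok=abs(res-np.median(res))<.002; k=np.polyfit(P[ok,1],P[ok,0],1)
print("front edge x=k*y+b",k,len(P),ok.sum(),res[ok].std(),"yaw",-np.arctan(k[0]))
for n,p in(("FR",(275.8,180.8)),("BR",(280,122.3)),("housing/tank front",(205,173.7))): print(n,on_z(ft,p,.11))
print("bath_rim net",on_z(ft,(203,217.9),.11),tri(ft,(230,175),fs,(280,238)))
m=bluemask(ft,(205,233),32); print("px",m.sum())
best=None
for y0 in(-.3,-.15,0,):
    cost=lambda v:((render(ft,hT(v[0]/100,v[1]/100,0,v[2]/10))-m)**2).sum()
    b=minimize(cost,[44,23,y0*10],method="Nelder-Mead",options=dict(initial_simplex=np.array([44,23,y0*10])+np.array([[0,0,0],[1,0,0],[0,1,0],[0,0,1]]),xatol=.01,fatol=.05))
    print(b.x,b.fun)
E
```

```text
tip [0.4311 0.2446 0.0805] tip2 [0.4353 0.2366 0.0746]
front edge x=k*y+b [0.087  0.5899] 61 61 0.00037833144910589677 yaw -0.0868282290860042
FR [0.5931 0.0287 0.11  ]
BR [0.757  0.0201 0.11  ]
housing/tank front [0.6107 0.2256 0.11  ]
bath_rim net [0.4881 0.2273 0.11  ] [0.607  0.1536 0.1215]
px 1045.0
[43.662  24.8534 -1.349 ] 149.8828125
[43.4576 24.7587 -1.6142] 146.5859375
[43.3766 24.6223 -1.361 ] 146.3359375
```

```bash
cat >> h.py <<'E'
def down(yaw,lean=0): # tool y along +-y of frame yawed by `yaw`; lean as holder
    return (R.from_euler('z',yaw)*R.from_euler('y',-lean)*R.from_euler('z',np.pi)*R.from_euler('x',np.pi)).as_rotvec()
def st(*k):
    s=get_state(); print({i:np.round(s[i],4).tolist() for i in("clock","position","finger_gap","grasp_force","contact_force")+k})
E
python3 - <<'E'
from h import *
o=down(-.14); p=[.434,.2465]
print(ik([*p,.17],o))
movep([*p,.17],o); st("q")
move_l([*p,.031],.12,until_force=8); st()
grab(50); st()
move_l([*p,.14],.15); st()
f=grab_frame("top"); save(f,"t1.png"); fs=grab_frame("side")
a=f["img"][150:290,150:300]; b=fs["img"][180:340,250:410]
cv2.imwrite("pics/c1.png",np.hstack([cv2.resize(a,(400,373)),cv2.resize(b,(373,373))])[:,:,::-1])
E
```

```text
[ 0.36853679  0.2858156  -0.41770793  0.8672728   0.          0.50853679]
{'clock': 3.75, 'position': [0.4345, 0.2459, 0.17], 'finger_gap': 0.9993, 'grasp_force': 0.0, 'contact_force': [0.2263, 1.0773, -0.0833], 'q': [0.3672, 0.2859, -0.4175, 0.8672, -0.0002, 0.5086]}
{'clock': 5.0583, 'position': [0.4346, 0.2467, 0.0316], 'finger_gap': 0.9965, 'grasp_force': 0.0, 'contact_force': [-0.0143, -0.5376, -0.4006]}
{'clock': 5.7083, 'position': [0.4341, 0.2465, 0.0312], 'finger_gap': 0.1551, 'grasp_force': 49.2876, 'contact_force': [-1.384, 0.055, 2.5511]}
{'clock': 6.5833, 'position': [0.4331, 0.2462, 0.139], 'finger_gap': 0.1564, 'grasp_force': 48.6487, 'contact_force': [0.1766, -0.3965, -3.1381]}
```

View pics/c1.png

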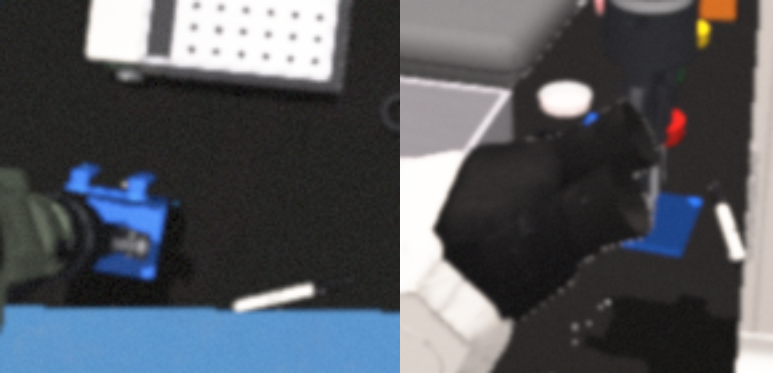

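Holder is in the grip, lifted and level. The hooks are visible in the top view. Next: move it to just short of the rim at hanging height and measure the hooks against the rim.

Run:
```python
from h import *
np.set_printoptions(precision=4,suppress=True)
yaw=-.087; rim=np.array([.604,.128]); ax=np.array([np.cos(yaw),np.sin(yaw)])
f=grab_frame("top")
print("seat start net",on_z(f,(201.5,219.3),.07)[:2],"pred",np.array([.434,.2465])+.0485*np.array([np.cos(.14),-np.sin(.14)]))
p=rim-.0485*ax
move_l([*(p-.03*ax),.145],.15,rot=down(yaw)); move_l([*p,.131],.15); st()
f=grab_frame("top"); s=tip_of("top","hook_seat")[:2]; fs=grab_frame("side"); s2=tip_of("side","hook_seat")[:2]
z=get_state()["position"][2]-.031+.070
print([(d["centre"],d["score"]) for d in s+s2]); 
if s: e=on_z(f,s[0]["centre"],z)[:2]-rim; print("seat net off: along x",e@ax,"y",e@np.array([-ax[1],ax[0]]))
print("pred seat px",proj(f,[*rim,z]),proj(fs,[*rim,z]))
for i,(v,c) in enumerate(((f,(230,180)),(fs,proj(fs,[*rim,z])))):
    x,y=map(int,c); cv2.imwrite(f"pics/d{i}.png",v["img"][y-40:y+40,x-50:x+50][:,:,::-1])
a,b=[cv2.resize(cv2.imread(f"pics/d{i}.png"),(400,320),interpolation=cv2.INTER_CUBIC) for i in(0,1)]
cv2.imwrite("pics/d.png",np.hstack([a,b]))
```

```text
seat start net [0.4853 0.2431] pred [0.482  0.2397]
{'clock': 8.2167, 'position': [0.5551, 0.1327, 0.1305], 'finger_gap': 0.1563, 'grasp_force': 48.6418, 'contact_force': [-0.3248, 0.4291, -3.1005]}
[([236.3, 171.1], 0.69), ([280.9, 213.1], 0.91)]
seat net off: along x 0.006487111122875018 y -0.0015942063610165419
pred seat px [235.4215 173.4811] [283.66   212.7701]
```

View pics/d.png

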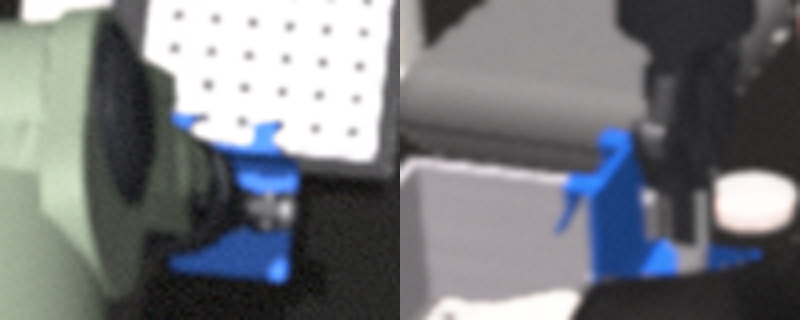

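The spindle grip and approach look fine. Both cameras put the hook seat about 5.5 mm further in +x than I assumed: in the side view the net gives (280.9,213.1) against a predicted 283.7. I'll correct for that, lower to just above the rim and look side-on.

Run:
```python
from h import *
np.set_printoptions(precision=4,suppress=True)
yaw=-.087; rim=np.array([.604,.128]); ax=np.array([np.cos(yaw),np.sin(yaw)])
p=rim-(.0485+.0055)*ax
move_l([*p,.131],.1); move_l([*p,.104],.1,until_force=10); st()
q=np.array(get_state()["position"]); z=q[2]+.039
f=grab_frame("top"); s=tip_of("top","hook_seat")[:1]; fs=grab_frame("side"); s2=tip_of("side","hook_seat")[:1]
if s and s2:
  for d in s+s2: print(d["centre"],d["score"])
  t=tri(f,s[0]["centre"],fs,s2[0]["centre"]); print("tri",t,"z pred",z,"off",(t[:2]-rim)@ax, "top only",(on_z(f,s[0]["centre"],z)[:2]-rim)@ax)
print("rim px side",proj(fs,[*rim,.11]),[proj(fs,[*(rim+d*ax+.09*np.array([-ax[1],ax[0]])),.11]) for d in(-.003,.003)])
c=fs["img"][195:265,250:330]; cv2.imwrite("pics/e.png",cv2.resize(c,None,fx=8,fy=8,interpolation=cv2.INTER_CUBIC)[:,:,::-1])
```

```text
{'clock': 9.0833, 'position': [0.5498, 0.1326, 0.1036], 'finger_gap': 0.1541, 'grasp_force': 48.6548, 'contact_force': [0.714, 0.6941, -3.0461]}
[236.5, 174.9] 0.94
[284.9, 225.6] 0.87
tri [0.603  0.1312 0.1406] z pred 0.1425994034308015 off -0.0012984837324908675 top only -0.00030470471088376205
rim px side [284.8062 236.9602] [array([271.7641, 258.3196]), array([269.0195, 257.9319])]
```

View pics/e.png

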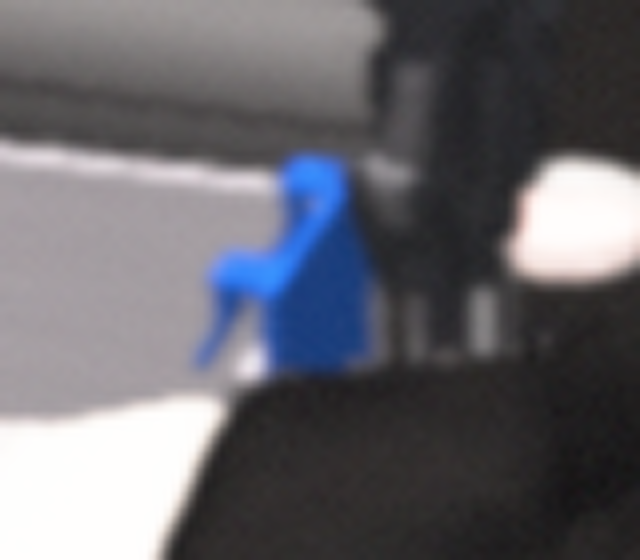

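Side view: the white rim shows between the inner leg and the back plate (crop (245,365), px ~(281,241)), centred in the slot mouth. Lowering.

Run:
```python
from h import *
p=get_state()["position"]
print(move_l([p[0],p[1],.068],.05,until_force=6)); st()
```

```text
True
{'clock': 9.7333, 'position': [0.5525, 0.1326, 0.0863], 'finger_gap': 0.153, 'grasp_force': 48.7539, 'contact_force': [4.8427, -0.4871, -4.4138]}
```

The wall is pushing the inner legs inward, so I'll shift about 3 mm in +x and continue.

Run:
```python
from h import *
p=get_state()["position"]
move_l([.5538,p[1],p[2]+.002],.03); st()
for i in range(3):
    p=get_state()["position"]; z0=p[2]
    r=move_l([p[0],p[1],.066],.04,until_force=6); st()
    s=get_state(); 
    if not r or s["position"][2]<.0735: break
    p=s["position"]; dx=.0015*np.sign(s["contact_force"][0]); move_l([p[0]+dx,p[1],p[2]+.001],.03)
```

```text
{'clock': 10.0, 'position': [0.5529, 0.1325, 0.088], 'finger_gap': 0.1544, 'grasp_force': 48.6602, 'contact_force': [-0.2984, -0.4748, -2.9361]}
{'clock': 10.325, 'position': [0.5548, 0.1326, 0.0815], 'finger_gap': 0.154, 'grasp_force': 49.2362, 'contact_force': [1.0807, -0.1628, 1.4128]}
{'clock': 10.9583, 'position': [0.5567, 0.1325, 0.0685], 'finger_gap': 0.1565, 'grasp_force': 49.6127, 'contact_force': [-0.4815, -0.2449, 3.0282]}
```

Seated: 6 N of support at the expected height. Releasing and looking.

Run:
```python
from h import *
np.set_printoptions(precision=4,suppress=True)
p=get_state()["position"]
let_go(); st(); move_l([p[0],p[1],.19],.2); 
o=down(0); movep([.46,-.0897,.16],o); st()
f=grab_frame("top"); fs=grab_frame("side")
T=tip_of("top","spindle_tip")[:2]; S=tip_of("side","spindle_tip")[:2]; T2=tip_of("top","hook_seat")[:1]; S2=tip_of("side","hook_seat")[:1]
f=grab_frame("top"); 
for a,b in((T,S),(T2,S2)):
    print([(d["centre"],round(d["score"],2)) for d in a],[(d["centre"],round(d["score"],2)) for d in b])
    if a and b: print(tri(f,a[0]["centre"],fs,b[0]["centre"]))
a=f["img"][140:230,180:290]; b=fs["img"][190:300,250:380]
cv2.imwrite("pics/g.png",np.hstack([cv2.resize(a,(400,327),interpolation=2),cv2.resize(b,(386,327),interpolation=2)])[:,:,::-1])
```

```text
{'clock': 11.65, 'position': [0.5558, 0.1324, 0.0681], 'finger_gap': 0.9984, 'grasp_force': 0.0, 'contact_force': [-0.4671, 0.1042, -0.7412]}
{'clock': 13.375, 'position': [0.4604, -0.0892, 0.1597], 'finger_gap': 1.0009, 'grasp_force': 0.0, 'contact_force': [0.3559, 0.4717, -0.2631]}
[([236.4, 194.8], 0.62)] [([303.5, 233.8], 0.68), ([388.5, 277.0], 0.2)]
[0.5557 0.1343 0.1255]
[] [([285.1, 238.0], 0.69)]
```

View pics/g.png

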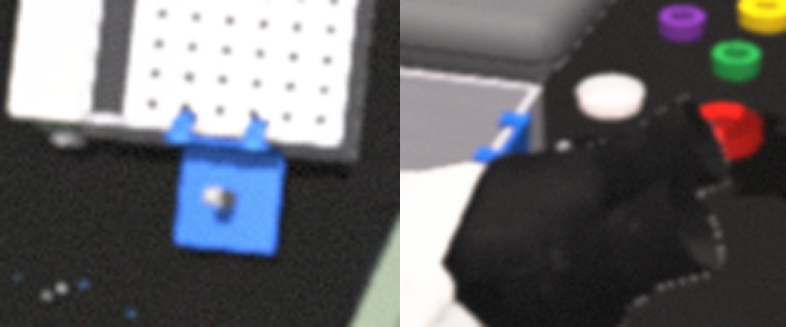

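Top view: both hooks straddle the rim and the spindle tip is at about (238,194). The holder hangs cleanly. Now the red ring.

```bash
cat >> h.py <<'E'
LEAN=.06; YAW=-.087; TIP=np.array([.5555,.1335,.113])
RH=(R.from_euler('z',YAW)*R.from_euler('y',-LEAN)).as_matrix()
def along(z): return TIP+RH@np.array([0,0,z-.076]) # point on spindle axis at holder height z
def pick(x,y,yaw,h,od):
    o=down(yaw); q=get_state()["position"]
    if np.hypot(q[0]-x,q[1]-y)>.01: movep([x,y,.12],o)
    move_l([x,y,h],.15,rot=o,until_force=15); grab(45); st(); print("expect gap",od/.085)
    move_l([x,y,.20+h],.25); st()
def place(h,zrest):
    o=down(YAW,LEAN)
    movep(along(.125+h),o); 
    move_l(along(zrest+.012+h),.1,until_force=8); st()
    r=move_l(along(zrest-.006+h),.03,until_force=2.5); st()
    p=np.array(get_state()["position"]); print("touch",r,"ring bottom holder z",(RH.T@(p-TIP))[2]+.076-h, "lat",(RH.T@(p-TIP))[:2])
def release():
    let_go(); p=np.array(get_state()["position"]); move_l(p+RH@np.array([0,0,.12]),.2); st()
E
python3 - <<'E'
from h import *
f=grab_frame("top"); print(on_z(f,(237.5,194.6),.113), along(.006))
pick(.4604,-.0897,0,.003,.066); place(.003,.006)
E
```

```text
[0.55332918 0.13318324 0.113     ] [0.55968161 0.13313528 0.04312596]
{'clock': 15.325, 'position': [0.4612, -0.0901, 0.0044], 'finger_gap': 0.7457, 'grasp_force': 46.9741, 'contact_force': [-2.2557, 0.2652, 9.9509]}
expect gap 0.7764705882352941
{'clock': 16.275, 'position': [0.4594, -0.0893, 0.2018], 'finger_gap': 0.7427, 'grasp_force': 49.9074, 'contact_force': [-0.4009, -0.2745, -3.4413]}
{'clock': 18.4583, 'position': [0.5594, 0.1333, 0.0588], 'finger_gap': 0.7445, 'grasp_force': 49.9066, 'contact_force': [0.3805, 0.0886, -1.7455]}
{'clock': 18.8833, 'position': [0.5599, 0.1333, 0.048], 'finger_gap': 0.7447, 'grasp_force': 50.4117, 'contact_force': [-0.2852, 0.684, 4.3545]}
touch True ring bottom holder z 0.0078109870576226785 lat [0.00046253 0.00013967]
```

Run:
```python
from h import *
release()
pick(.444,-.3488,-np.pi/2,.007,.056)
f=grab_frame("top"); fs=grab_frame("side")
a=f["img"][150:220,190:290]; b=fs["img"][190:270,260:360]
cv2.imwrite("pics/r1.png",np.hstack([cv2.resize(a,(390,273),interpolation=2),cv2.resize(b,(390,312),interpolation=2)[:273]])[:,:,::-1])
```

```text
{'clock': 19.9917, 'position': [0.5509, 0.1336, 0.166], 'finger_gap': 1.002, 'grasp_force': 0.0, 'contact_force': [0.2494, 0.3316, -0.4238]}
{'clock': 23.1167, 'position': [0.4445, -0.3494, 0.0086], 'finger_gap': 0.6297, 'grasp_force': 45.5138, 'contact_force': [-0.9426, 0.8571, 9.6118]}
expect gap 0.6588235294117647
{'clock': 24.0667, 'position': [0.4433, -0.3481, 0.2056], 'finger_gap': 0.6278, 'grasp_force': 47.6282, 'contact_force': [-1.0708, 0.1869, -2.5624]}
```

View pics/r1.png

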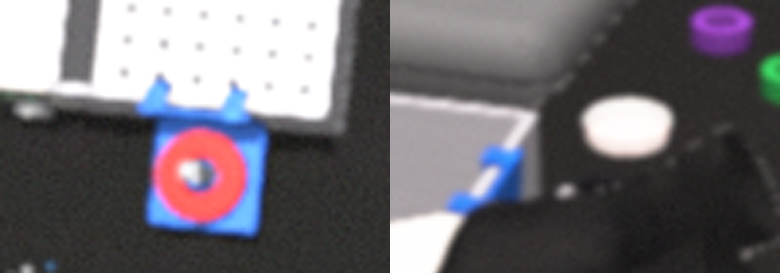

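The red ring lies flat on the shelf, around the spindle (crop (200,175), px ~(241,195)). The hooks are still seated. Next: yellow, then green.

Run:
```python
from h import *
place(.007,.026)
z=(RH.T@(np.array(get_state()["position"])-TIP))[2]+.076-.007
if .02<z<.034:
    release(); pick(.4635,-.2303,0,.008,.046)
```

```text
{'clock': 26.9833, 'position': [0.5579, 0.1334, 0.0827], 'finger_gap': 0.625, 'grasp_force': 47.6275, 'contact_force': [0.2615, 0.3288, -1.3736]}
{'clock': 27.4083, 'position': [0.5585, 0.1334, 0.0721], 'finger_gap': 0.6288, 'grasp_force': 48.1806, 'contact_force': [-0.1509, -0.9243, 3.3949]}
touch True ring bottom holder z 0.027986250780494194 lat [0.00055832 0.0001451 ]
{'clock': 28.5833, 'position': [0.5496, 0.1338, 0.19], 'finger_gap': 0.999, 'grasp_force': 0.0, 'contact_force': [0.4441, -0.5954, 0.2946]}
{'clock': 31.3833, 'position': [0.464, -0.2307, 0.0091], 'finger_gap': 0.5096, 'grasp_force': 44.7055, 'contact_force': [-2.1176, 0.035, 7.5686]}
expect gap 0.5411764705882353
{'clock': 32.3333, 'position': [0.4627, -0.2298, 0.2068], 'finger_gap': 0.5067, 'grasp_force': 45.8102, 'contact_force': [0.0894, -0.2022, -1.4676]}
```

Run:
```python
from h import *
place(.008,.046)
z=(RH.T@(np.array(get_state()["position"])-TIP))[2]+.076-.008
if .04<z<.054:
    release(); movep([.40,-.1,.25],down(0)); sleep(.5)
f=grab_frame("top"); fs=grab_frame("side"); print(get_state()["clock"])
a=f["img"][150:270,190:430]; b=fs["img"][150:310,250:420]
cv2.imwrite("pics/r3.png",np.hstack([cv2.resize(a,(500,250),interpolation=2),cv2.resize(b,(266,250),interpolation=2)])[:,:,::-1])
```

```text
{'clock': 34.5583, 'position': [0.5566, 0.1333, 0.1035], 'finger_gap': 0.5072, 'grasp_force': 45.8083, 'contact_force': [0.2929, -0.796, 0.3366]}
{'clock': 34.9917, 'position': [0.5573, 0.1335, 0.0925], 'finger_gap': 0.5113, 'grasp_force': 46.1777, 'contact_force': [-0.0304, -0.3369, 3.6489]}
touch True ring bottom holder z 0.04744146224662906 lat [0.00056925 0.00017117]
{'clock': 36.2333, 'position': [0.5487, 0.1339, 0.2107], 'finger_gap': 1.0044, 'grasp_force': 0.0, 'contact_force': [0.4094, 0.6234, -0.4809]}
37.9167
```

View pics/r3.png

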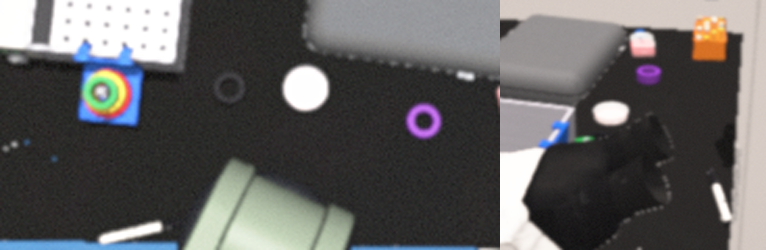

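The three rings are stacked on the spindle at about (240,194) in red-yellow-green order. The holder is hooked on the rim and nothing else I can see has moved.

```bash
python3 -c "
from cell import *
print(sign_off())"
```

```text
the job is handed in; nothing more can be done
None
```

The job is handed in at about 38 s of the 72 s: the holder hangs on the bath's front rim with the red, yellow and green rings lowered onto its spindle in that order. The last picture showed nothing else disturbed, though the arm hid part of the worktop and no verdict came back.

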